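Inspect a scraper's edge under a reading lens

ROBOT

A 6-joint arm with a two-finger parallel gripper is mounted at the origin on a cart in front of the work surface, level with it; the furniture and walls round the work are solid. World frame = base frame: x ahead of the robot, y to its left, z up, the work surface at z = 0. Lengths are in mm, angles in rad, forces in N, time in s.
With the tool pointing down it reaches from about 350 to 975 mm from the base axis. Payload 7.1 kg.
Tool frame: the origin (TCP) lies midway between the tips of the shut fingers; the grasp point (between the pads) lies 19 mm behind it (ctrl.grip_depth is the distance from the TCP to the grasp point, in mm); z points along the fingers, y is the line along which they close (so a half turn about z gives the same grasp; the last joint's range is limited). The gripper opens to 88 mm and grips with 3 to 60 N. Pads are 20 mm wide; open, the fingers measure 115 mm over their backs; the gripper's body (75 mm by 178 mm) begins 61 mm behind the grasp point.
Start: joints at [-0.019, 0.423, 1.63, -0, 1.089, -0.019], TCP at [624.984, 0.026, 222.675] pointing down, gripper open.
Joint ranges: [-3, 3], [-0.9, 2.11], [0.09, 2.58], [-1.31, 4.45], [0.11, 2.69], [-2.54, 2.54]. Speed limits (rad/s): [2.39, 2.39, 3.01, 3.14, 3.14, 3.14].

INTERFACE

Orientations are given as a rotation vector (axis times angle).
In Python, from workcell import ctrl, cams gives the robot as it stands.
- The arm moves only by the tool move_arm, never from a script. Its argument "steps" is a list of rows, each a list of 3 entries, a list of its own where there are three numbers: the shift along the tool's x, y, z in units of 25 mm (1.0 is 25 mm), then the turn about the tool's z in units of 5 degrees (1.0 is 5 degrees), then the closure, from 0 (fully open) to 1 (shut). A call has 1 to 20 rows; each row shifts and turns the commanded pose from where the row before left it, along the tool's axes as they then stand; what a row does not reach is not made up. A row lasts 1/12 s, in which the tool goes at most 41.7 mm and 7.16 degrees, less where a joint would pass 70% of its speed; a pose out of reach is approached as far as the arm can. A call is refused whole if a number of a shift passes 1 or a number of a turn 1, either way. A call with a gripper value outside its range is refused whole. The fingers move at their own pace and stop on an object; the grip force is fixed at half the most. Time passes only in rows, so rows that do not move let the fingers close. It gives the time, the measured TCP pose, the force, the opening and the grip force at its end, in the units of the state.
- ctrl.get_obs(): the state, without advancing time (a new reading comes with each control period).
- cams.get_image(name): name is "scene" or "side" or "wrist"; returns a dict with "image" (480x640x3 uint8, red, green, blue), "camera_matrix" (3x3 intrinsics, pixels), "xyz" and "rotation" of the camera in the world; the wrist camera has in their place "mount" (4x4, takes a point from camera to tool coordinates, whose origin is the TCP and whose axes are the flange's). Camera axes: x right, y down, z forward; pixel columns grow to the right and rows downward; lengths in mm; the calibration is good to about 2 mm. A picture is of the moment at which its call begins: read the wrist's pose just before it. There is no depth.
- ctrl.close_job(): hands the job in; it is judged then, once.
Trained networks look in the newest picture that a camera, given by its name, has taken for a name from the list of things; names that differ only in an ending like _2 or _b are one class to them, and where a whole thing is asked for, a point or a joint stands for the part that bears it (a point fixed in the world has none). Each returns a list of dicts, best first, with "p" (0 to 1); they miss things now and then, are a little off and sometimes report something else, mostly with a low value. They report only what shows in the picture. A call takes as long as a camera call. They do not tell look-alikes from the thing itself.
- cams.boxes_of(camera, thing): "rect" ([centre column, centre row, width, height] in pixels, round what is visible of it).
- cams.cut_out(camera, thing): "pixels" (480x640 bool, what is visible of it) and "rect" ([centre column, centre row, width, height] in pixels, round what is visible of it).
The state is a dict: "t": time; "qpos": joint angles; "qvel": joint speeds; "joint_torque": joint torques, N m; "ee_pos": TCP position; "orientation": TCP orientation; "ft_force": force on the tool from outside, world axes, zero at the start; "moment": the same for the moment, N m; "width": finger opening in mm; "grasp_force": force on a finger pad.
Only numpy, scipy, OpenCV 4.12 (cv2) and the standard library are available. Lean on these libraries where they do the work, as an engineer would, in place of code of your own. Each camera call takes 0.05 s, during which the arm holds its last target. There are 200 camera calls.

TASK

Slide the flat scraper, lying flat and blade first, through the slot under the blue bridge of the aluminium cradle until its working edge meets the blue stop, and let go of it. Then pick up the reading lens by its handle and hold it level and still, with the lens centred over the middle of the scraper's working edge and at the height of the middle of the red collar on the cradle's post, touching only your gripper; finish while still holding it there. Do not shift the red collar, and leave the blue thread reel, the black tape and the tweezers where they are.

Things in the scene. Friction and masses are not known exactly. Their poses are not given: they have to be found in the camera images.
- cradle: Fixed aluminium cradle. Origin on the table; +x (within 0.3 rad of world x) is the way the scraper goes in. Base plate x -95 to 125, y -38 to 38, top z 5. Slot x -10 to 15 under the blue bridge (top z 23). Behind it the blade lies open between cheeks 10 mm high, as far as the blue stop. A 10 mm thick steel post at x 115, y 0, top z 115, carries the red collar
- slot_mouth (a point): middle of the slot's floor at its mouth: x -10, z 5 of the cradle, 70 mm before the stop. The slot is 41 mm wide, 10 mm high; flared side guides and a raised lip widen it over the 20 mm in front
- stop_face (a point): foot of the blue stop's face (11 mm high), mid-width: x 60, z 5 of the cradle
- focal_mark (a point): middle of the red collar (22 mm diameter, 10 mm high, with a small brass thumbscrew) on the post's axis; its height is the height at which the middle of the lens must be held, 60 to 90 mm above the table, different each time. The collar is held by friction (3 N)
- scraper: loose flat scraper, 170 mm long, 70 to 140 g, lying flat. Origin on the underside; +x points to the working edge. Steel blade 36 mm wide, 4 mm thick, x 0 to +85, on the underside (z 0 to 4); wooden handle 18 mm wide, 20 mm high (z 0 to 20), x -85 to +5. Mass centre at about x -17
- scraper_grip (a point): a good grip point on the scraper's handle: 25 mm behind the origin, 12 mm above the underside; grip from above across the 18 mm width
- scraper_edge (a point): middle of the scraper's straight working edge, at the blade's top face: x +85, z 4 of the scraper
- loupe: loose black reading lens, 165 mm long, 85 to 165 g, lying flat. Origin on the handle's underside, near its middle and the mass centre: grip here from above, across the width. Handle 16 mm wide, 18 mm high (z 0 to 18), x -60 to +45; round frame 60 mm across, 14 mm high, centred at x +75. +x points to the lens, z is the lens axis
- lens_centre (a point): middle of the lens: x +75, z 7 of the reading lens
- thread_reel: blue sewing thread reel standing on the table, 33 mm across, 60 mm high; origin in the middle of its underside; leave alone
- black_tape: roll of black tape lying flat, 60 mm across, 18 mm high; origin in the middle of its underside; leave alone
- tweezers: steel tweezers lying flat, 122 mm long, 15 mm wide, 9 mm high; origin in the middle of the underside, long axis y; leave alone
Not all that is in view belongs to the job. There is more than one size of the cradle; the one meant has the size given above.

How it is judged (in metres and radians):
On the way:
1. the scraper lies flat in the slot with its working edge at the stop, and is let go (x of scraper_edge in the frame of cradle between 0.053 and 0.063 m and y of scraper_edge in the frame of cradle between -0.006 and 0.006 m and z of scraper_edge in the frame of cradle between 0.005 and 0.013 m and angle between the x axis of scraper and the x axis of cradle, either way round below 0.12 rad and angle between scraper's own z axis and vertical below 0.08 rad and contact force between scraper and the fingers below 0.1 N), for 0.3 s.
At the end, for the whole second after the job is handed in: Scraper flat under the bridge, straight within 0.12 rad and 6 mm, edge within 7 mm of the stop, let go; lens held by the gripper alone, still, level within 0.12 rad, its centre within 12 mm sideways of the middle of the edge and 7 mm of the collar height (all of step 1 and horizontal distance between lens_centre and scraper_edge below 0.012 m and z of lens_centre in the frame of focal_mark between -0.007 and 0.007 m and angle between loupe's own z axis and vertical below 0.12 rad and linear speed of loupe below 0.02 m/s and angular speed of loupe below 0.15 rad/s and contact force between loupe and the fingers above 1 N and contact force between loupe and cradle below 0.1 N and contact force between loupe and scraper below 0.1 N and contact force between loupe and thread_reel below 0.1 N and contact force between loupe and black_tape below 0.1 N and contact force between loupe and tweezers below 0.1 N); the arm keeps its last pose, push and grip.
It fails at once if the red collar is shifted by more than 5 mm (distance of focal_mark from where it was at the start of the episode above 0.005 m).
It fails at once if the reel, tape or tweezers are moved by more than 20 mm or the reel is tipped (distance of any of thread_reel, black_tape, tweezers from where it was at the start of the episode above 0.02 m or angle between thread_reel's own z axis and vertical above 0.3 rad).
It also fails if it takes over 64 s, if anything falls off the work surface, if the arm or the gripper's body presses on something with over 40 N, if the wrist force passes 120 N, or if a joint passes its speed limit or range.

## Working session

There is one attempt and no reset: what is moved stays moved. The work goes in short steps, Python scripts to look and compute and a tool call to move; the robot and the scene stay as the last step left them, time stands still between calls to the robot, and variables do not carry over. Pictures are saved under pics/ and viewed, at most 14 in all, crops included, and the job is handed in when it is done.

Besides the shell and the picture viewer there is one more tool, called after "Call:" in YAML: its name, and indented under it one key for each argument. move_arm: Moves the arm, as the interface text tells. Its arguments: {"type":"object","properties":{"steps":{"type":"array"}},"required":["steps"]}

```bash
mkdir -p pics; ls
python3 - <<'E'
from workcell import ctrl,cams
import cv2,numpy as np
o=ctrl.get_obs();print(o)
for c in ["scene","side","wrist"]:
    d=cams.get_image(c);cv2.imwrite(f"pics/{c}0.png",d["image"][:,:,::-1])
    print(c,{k:np.round(v,3).tolist() for k,v in d.items() if k!="image"})
    for t in ["cradle","slot_mouth","scraper","loupe","thread_reel","black_tape","tweezers","focal_mark"]:
        try: print(t,[(round(b["p"],2),np.round(b["rect"]).astype(int).tolist()) for b in cams.boxes_of(c,t)[:3]])
        except Exception as e: print(t,e)
E
```

```text
pics
{'t': 0.0, 'qpos': array([-1.89857962e-02,  4.23831172e-01,  1.63071236e+00,  2.26069089e-05,
        1.08861624e+00, -1.90348934e-02]), 'qvel': array([ 0.00111671,  0.00096214, -0.0003959 , -0.00107324,  0.00042563,
       -0.0013545 ]), 'joint_torque': array([ 1.28069914e-03, -5.44622147e+01, -2.73670936e+01,  6.42951974e-02,
        2.27214623e-02, -1.51321510e-04]), 'ee_pos': array([6.24422865e+02, 5.17582369e-02, 2.21898964e+02]), 'orientation': array([-2.22059017e+00, -2.22067588e+00,  1.68395244e-03]), 'ft_force': array([-0.00368312,  0.47180027, -0.68337794]), 'moment': array([0.06858702, 0.04389155, 0.05158256]), 'grasp_force': 0.0, 'width': 87.91407421310598}
scene {'camera_matrix': [[605.443, 0.0, 323.122], [0.0, 605.443, 245.151], [0.0, 0.0, 1.0]], 'xyz': [-50.449, 896.805, 916.311], 'rotation': [-0.702, 2.499, -1.238]}
cradle [(0.7, [294, 253, 92, 82]), (0.63, [442, 204, 58, 43])]
slot_mouth [(0.9, [294, 250, 90, 80]), (0.89, [441, 205, 61, 40])]
scraper [(0.8, [398, 238, 54, 34]), (0.45, [295, 251, 92, 76])]
loupe [(0.73, [249, 358, 82, 32])]
thread_reel [(0.84, [1
[... 594 characters left out ...]
 6, 22])]
black_tape [(0.84, [413, 332, 32, 33])]
tweezers [(0.6, [235, 260, 9, 20])]
focal_mark [(0.5, [394, 234, 10, 3])]
wrist {'camera_matrix': [[366.781, 0.0, 321.331], [0.0, 366.781, 235.167], [0.0, 0.0, 1.0]], 'mount': [[0.0, -0.965, -0.261, 70.03], [1.0, 0.0, 0.0, 0.112], [-0.0, -0.261, 0.965, -162.414], [0.0, 0.0, 0.0, 1.0]]}
cradle [(0.6, [348, 223, 241, 89]), (0.4, [409, 408, 52, 42])]
slot_mouth [(0.96, [347, 224, 242, 90])]
scraper [(0.65, [222, 414, 90, 41])]
loupe [(0.71, [219, 414, 89, 40])]
thread_reel []
black_tape [(0.7, [407, 408, 53, 38]), (0.57, [218, 412, 89, 39]), (0.45, [90, 186, 20, 115])]
tweezers [(0.96, [89, 186, 22, 117])]
focal_mark [(0.71, [449, 246, 39, 30])]
```

View pics/scene0.png

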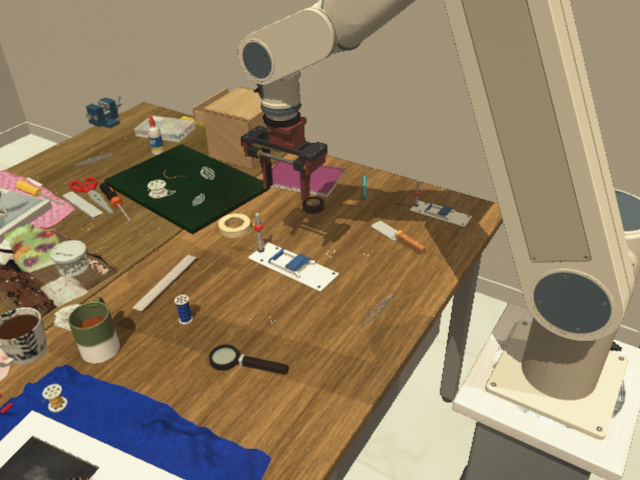

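View pics/wrist0.png

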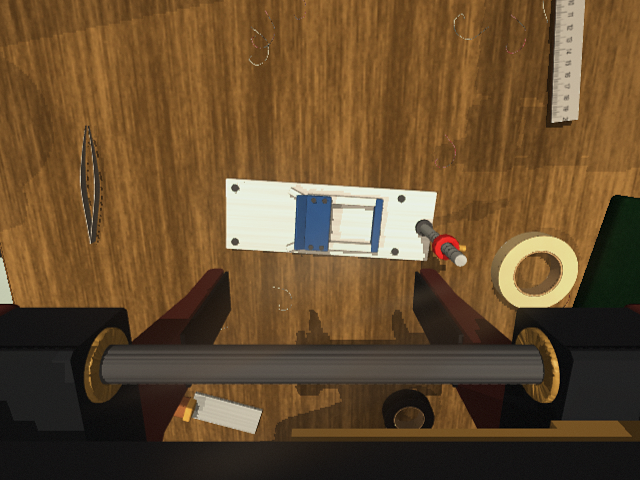

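View pics/side0.png

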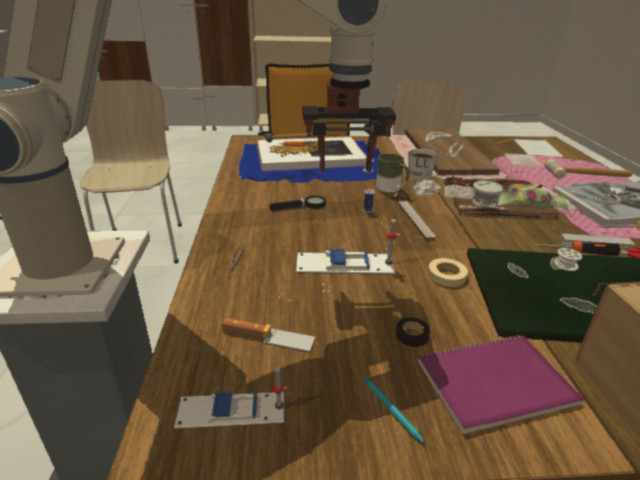

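The scene shows two cradles: A in the middle of the wrist view and B at the side view's bottom left. The scraper is at side (268,335), the lens at scene (248,360), the reel at (183,310), the tape at (313,205) and the tweezers at (378,309). Next I'll compute sizes and positions.

```bash
cat > h.py <<'E'
from workcell import ctrl,cams
import cv2,numpy as np
from scipy.spatial.transform import Rotation as R
def shot(c,name=None):
    o=ctrl.get_obs();d=cams.get_image(c)
    if c=="wrist":
        T=R.from_rotvec(o["orientation"]).as_matrix();M=np.array(d["mount"])
        d["Rm"]=T@M[:3,:3];d["C"]=np.array(o["ee_pos"])+T@M[:3,3]
    else: d["Rm"]=R.from_rotvec(d["rotation"]).as_matrix() if np.ndim(d["rotation"])==1 else np.array(d["rotation"]);d["C"]=np.array(d["xyz"])
    d["K"]=np.array(d["camera_matrix"])
    if name: cv2.imwrite("pics/"+name,d["image"][:,:,::-1])
    return d
def ray(d,px):
    px=np.atleast_2d(px).astype(float)
    return np.c_[px,np.ones(len(px))]@np.linalg.inv(d["K"]).T@d["Rm"].T
def plane(d,px,z):
    r=ray(d,px);return d["C"]+r*((z-d["C"][2])/r[:,2:3])
def proj(d,P):
    q=(np.atleast_2d(P)-d["C"])@d["Rm"]@d["K"].T;return q[:,:2]/q[:,2:]
def mask_axis(d,c,thing,z):
    """min-area rectangle on plane z of the mask"""
    out=[]
    for m in cams.cut_out(c,thing)[:3]:
        ys,xs=np.nonzero(m["pixels"]); P=plane(d,np.c_[xs,ys],z)[:,:2]
        (cx,cy),(w,h),a=cv2.minAreaRect(P.astype(np.float32))
        if w<h:w,h,a=h,w,a+90
        out.append((round(m["p"],2),[round(v,1) for v in (cx,cy,w,h,a)]))
    return out
E
python3 - <<'E'
from h import *
np.set_printoptions(precision=1,suppress=True)
S=shot("side");C=shot("scene");W=shot("wrist")
print("A",plane(W,[(226,180),(436,192),(427,261),(227,248)],5)[:,:2])
print("A stop/bridge",plane(W,[(376,198),(373,252)],16)[:,:2])
print("B",plane(S,[(181,397),(282,394),(284,422),(176,426)],5)[:,:2])
for n,d in(("side",S),("scene",C),("wrist",W)):
    for t,z in(("scraper",8),("loupe",9),("thread_reel",30),("black_tape",9),("tweezers",4),("cradle",5)):
        print(n,t,mask_axis(d,n,t,z))
E
```

```text
A [[526.9  26.2]
 [744.6  13.9]
 [740.9 -62. ]
 [523.1 -47.1]]
A stop/bridge [[680.7   9.3]
 [679.8 -48.1]]
B [[ 340.8 -380.7]
 [ 494.  -383. ]
 [ 497.4 -433.5]
 [ 344.1 -431.8]]
side scraper [(0.67, [463.6, -246.8, 181.6, 44.9, 156.6]), (0.33, [740.1, 307.0, 161.9, 30.5, 79.8])]
side loupe [(0.73, [531.2, 291.4, 162.9, 82.1, 4.3])]
side thread_reel [(0.47, [730.1, 260.6, 153.6, 26.2, 80.4]), (0.31, [723.2, -279.3, 77.4, 60.0, 77.8])]
side black_tape [(0.91, [730.1, -255.6, 79.8, 60.3, 74.2])]
side tweezers []
side cradle [(0.92, [686.9, 15.5, 345.7, 177.7, 31.7]), (0.7, [419.8, -383.3, 157.8, 102.3, 0.6])]
scene scraper [(0.88, [458.2, -245.0, 168.9, 48.8, 164.0])]
scene loupe [(0.9, [534.1, 279.1, 164.5, 71.1, 26.3])]
scene thread_reel [(0.72, [730.9, 253.7, 94.0, 29.0, 137.9])]
scene black_tape [(0.87, [725.1, -255.8, 85.5, 58.1, 122.0])]
scene tweezers [(0.63, [381.5, 6.1, 81.3, 21.2, 84.7])]
scene cradle [(0.73, [689.0, -34.9, 357.1, 128.4, 161.3]), (0.57, [447.5, -415.8, 234.3, 107.6, 155.3]), (0.54, [460.7, -248.3, 169.4, 44.6, 167.7])]
wrist scraper [(0.98, [498.1, -258.1, 101.4, 45.6, 162.4])]
wrist loupe []
wrist thread_reel [(0.48, [725.3, -233.4, 60.3, 55.1, 2.5])]
wrist black_tape [(0.74, [731.0, -250.7, 63.9, 56.4, 0.0])]
wrist tweezers [(0.82, [384.3, 18.5, 119.5, 19.5, 81.0]), (0.74, [655.0, -18.9, 264.4, 79.4, 175.6])]
wrist cradle [(0.86, [654.8, -18.3, 261.7, 78.2, 175.7])]
```

A measures about 218 × 75 mm, so it is the right cradle; B is smaller. I'll move above the scraper's handle and turn towards its axis.

Call:
move_arm:
  steps:
    - [[-0.8,-0.63,0],0,0]
    - [[-0.8,-0.63,0],0,0]
    - [[-0.8,-0.63,0],0,0]
    - [[-0.8,-0.63,0],0,0]
    - [[-0.8,-0.63,0],0,0]
    - [[-0.8,-0.63,0],0,0]
    - [[-0.8,-0.63,0],0,0]
    - [[-0.8,-0.63,0],0,0]
    - [[-0.8,-0.63,0],0,0]
    - [[-0.8,-0.63,0],0,0]
    - [[-0.8,-0.63,0],0,0]
    - [[-0.8,-0.63,0],0,0]
    - [[0,0,0],1,0]
    - [[0,0,0],1,0]
    - [[0,0,0],1,0]
    - [[0,0,0],1,0]
    - [[0,0,0],1,0]
    - [[0,0,0],1,0]
    - [[0,0,0],1,0]
    - [[0,0,0],1,0]

```text
t: 4.07
ee_pos: [436.0, -240.0, 222.8]
orientation: [2.85, 1.321, 0.0]
ft_force: [0.3, 0.3, -0.2]
width: 87.9
grasp_force: 0.0
```

Call:
move_arm:
  steps:
    - [[0,0,0],1,0]
    - [[0,0,0],1,0]
    - [[0,0,0],1,0]
    - [[0,0,0],1,0]
    - [[0,0,0],1,0]
    - [[0,0,0],1,0]
    - [[0,0,0],1,0]
    - [[0,0,0],1,0]
    - [[0,0,0],1,0]
    - [[0,0,0],1,0]
    - [[0,0,0],1,0]
    - [[0,0,0],1,0]
    - [[0,0,0],1,0]
    - [[0,0,0],0.4,0]
    - [[0,0,0],0,0]

```text
t: 5.32
ee_pos: [436.0, -240.0, 222.8]
orientation: [3.107, -0.466, 0.0]
ft_force: [0.5, -0.1, -0.1]
width: 87.9
grasp_force: 0.0
```

Run:
```python
from h import *
np.set_printoptions(precision=2,suppress=True)
W=shot("wrist","w1.png");o=ctrl.get_obs()
print(o["t"],o["qpos"],o["ee_pos"],R.from_rotvec(o["orientation"]).as_matrix())
print(mask_axis(W,"wrist","scraper",4))
```

```text
5.3667 [-0.53  0.24  1.91  0.    1.    1.34] [ 436.03 -240.    222.78] [[ 0.96 -0.29  0.  ]
 [-0.29 -0.96 -0.  ]
 [ 0.    0.   -1.  ]]
[(0.63, [462.8, -247.9, 174.5, 37.2, 162.2])]
```

View pics/w1.png

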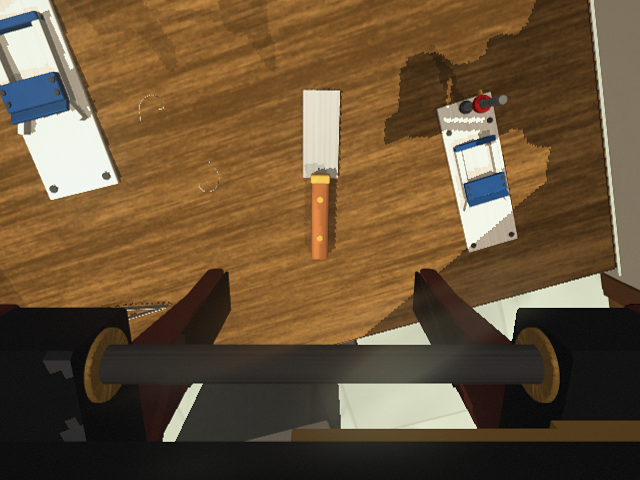

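The scraper stands upright in the picture: blade edge corners at (303,90) and (340,91), handle end at (319,259).

Run:
```python
from h import *
np.set_printoptions(precision=2,suppress=True)
W=shot("wrist");o=ctrl.get_obs()
T=R.from_rotvec(o["orientation"]).as_matrix()
m=cams.cut_out("wrist","scraper")[0]["pixels"]
for r in (95,120,145,165,195,215,235,250):
    xs=np.nonzero(m[r])[0]
    z=4 if r<175 else 20
    P=plane(W,[(xs.min()-.0,r),(xs.max()+1,r)],z); L=(P-o["ee_pos"])@T
    print(r,xs.min(),xs.max(),L[:,:2].round(1).tolist(), "mid y",L[:,1].mean().round(2))
ys=np.nonzero(m.any(1))[0];print(ys.min(),ys.max())
P=plane(W,[(321,ys.min())],4);print("edge",P,(P-o["ee_pos"])@T)
P=plane(W,[(319,ys.max()+1)],20);print("end",P,(P-o["ee_pos"])@T)
```

```text
95 304 339 [[110.5, -15.8], [110.5, 19.3]] mid y 1.76
120 303 340 [[87.2, -17.1], [87.2, 20.6]] mid y 1.79
145 303 338 [[63.1, -17.4], [63.1, 19.0]] mid y 0.8
165 303 337 [[43.2, -17.6], [43.2, 18.2]] mid y 0.29
195 312 328 [[14.8, -8.2], [14.8, 8.8]] mid y 0.31
215 311 328 [[-5.6, -9.3], [-5.6, 8.9]] mid y -0.2
235 311 327 [[-26.7, -9.5], [-26.7, 8.0]] mid y -0.72
250 311 327 [[-42.8, -9.6], [-42.8, 8.1]] mid y -0.73
90 259
edge [[ 545.88 -274.24    4.  ]] [[115.07   0.79 218.74]]
end [[ 384.88 -223.11   20.  ]] [[-53.84  -1.27 202.72]]
```

Call:
move_arm:
  steps:
    - [[0.2,0,0.9],0.2,0]
    - [[0,0,1],0,0]
    - [[0,0,1],0,0]
    - [[0,0,1],0,0]
    - [[0,0,1],0,0]
    - [[0,0,1],0,0]
    - [[0,0,1],0,0]
    - [[0,0,1],0,0]
    - [[0,0,0.6],0,0]
    - [[0,0,0.3],0,0]
    - [[0,0,0],0,0.5]
    - [[0,0,0],0,1]
    - [[0,0,0],0,1]
    - [[0,0,0],0,1]
    - [[0,0,0],0,1]
    - [[0,0,0],0,1]
    - [[0,0,0],0,1]
    - [[0,0,0],0,1]
    - [[0,0,0],0,1]
    - [[0,0,0],0,1]

```text
t: 7.18
ee_pos: [440.8, -241.5, 2.7]
orientation: [3.103, -0.492, 0.0]
ft_force: [-0.1, -0.0, -0.0]
width: 24.6
grasp_force: 0.0
```

Call:
move_arm:
  steps:
    - [[0,0,0],0,1]
    - [[0,0,0],0,1]
    - [[0,0,0],0,1]
    - [[0,0,0],0,1]
    - [[0,0,0],0,1]
    - [[0,0,-0.4],0,1]
    - [[0,0,-0.6],0,1]
    - [[0,0,-0.6],0,1]
    - [[0,0,-0.6],0,1]
    - [[0,0,-0.6],0,1]
    - [[0,0,0],-1,1]
    - [[0,0,0],-1,1]
    - [[0,0,0],-0.9,1]
    - [[0,0,0],0,1]

```text
t: 8.35
ee_pos: [440.8, -241.5, 73.4]
orientation: [3.14, -0.091, 0.001]
ft_force: [-0.1, 0.0, -1.2]
width: 18.0
grasp_force: 30.0
```

Call:
move_arm:
  steps:
    - [[-0.25,-0.3,0],0,1]
    - [[0,-0.6,0],0,1]
    - [[0,-0.9,0],0,1]
    - [[0,-0.9,0],0,1]
    - [[0,-0.9,0],0,1]
    - [[0,-0.9,0],0,1]
    - [[0,-0.9,0],0,1]
    - [[0,-0.9,0],0,1]
    - [[0,-0.9,0],0,1]
    - [[0,-0.9,0],0,1]
    - [[0,-0.7,0],0,1]
    - [[0,-0.4,0],0,1]
    - [[0,-0.2,0],0,1]
    - [[0,0,0],0,1]
    - [[0,0,0],0,1]

```text
t: 9.6
ee_pos: [448.7, -6.7, 72.7]
orientation: [3.14, -0.096, -0.0]
ft_force: [-0.4, 0.2, -0.2]
width: 17.7
grasp_force: 30.0
```

Run:
```python
from h import *
np.set_printoptions(precision=2,suppress=True)
W=shot("wrist","w2.png");o=ctrl.get_obs()
print({k:np.round(v,3) for k,v in o.items()})
```

```text
{'t': np.float64(9.65), 'qpos': array([-0.04,  0.43,  2.1 , -0.  ,  0.61,  1.59]), 'qvel': array([-0.01,  0.  , -0.  ,  0.  ,  0.  , -0.  ]), 'joint_torque': array([  0.53, -42.79, -15.09,   0.02,  -0.07,   0.02]), 'ee_pos': array([448.75,  -7.01,  72.68]), 'orientation': array([ 3.14, -0.1 , -0.  ]), 'ft_force': array([-0.17,  0.28, -0.69]), 'moment': array([0.  , 0.1 , 0.02]), 'grasp_force': np.float64(29.977), 'width': np.float64(17.404)}
```

View pics/w2.png

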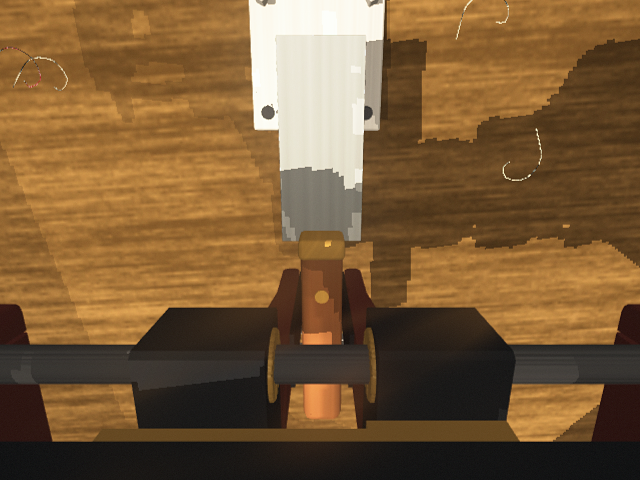

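The blade runs from edge (277–365, 36) to root (282–361, 240). The plate's near corners are at (254,129) and (379,130), with its side edges around columns 250 and 385 at the top.

Run:
```python
from h import *
np.set_printoptions(precision=2,suppress=True)
W=shot("wrist");o=ctrl.get_obs();T=R.from_rotvec(o["orientation"]).as_matrix()
L=lambda px,z:(plane(W,px,z)-o["ee_pos"])@T
g=cv2.cvtColor(W["image"],cv2.COLOR_RGB2GRAY).astype(float)
sat=cv2.cvtColor(W["image"],cv2.COLOR_RGB2HSV)[:,:,1]
for r in (3,10,18,26,50,70,90,105,120):
    w=np.nonzero(sat[r,200:450]<70)[0]+200
    P=L([(w.min(),r),(w.max()+1,r)],5);print(r,w.min(),w.max()+1,P[:,:2].round(1).tolist(),P[:,1].mean())
print("near edge",L([(256,129.5),(378,130)],5))
zb=o["ee_pos"][2]-2.7+4
for z in(zb-5,zb,zb+5):print("blade",L([(277,36),(365.5,35.5),(282,240.5),(361.5,240.5)],z)[:,:2].round(1).tolist())
```

```text
3 249 384 [[142.7, -39.2], [142.7, 35.7]] -1.7686467985075325
10 249 384 [[139.2, -39.4], [139.3, 35.9]] -1.778016251334357
18 249 384 [[135.2, -39.6], [135.3, 36.0]] -1.788825650308027
26 250 383 [[131.2, -39.3], [131.3, 35.7]] -1.799896479045092
50 251 382 [[118.9, -39.3], [118.9, 35.6]] -1.8334886115605258
70 251 381 [[108.3, -39.8], [108.4, 35.5]] -2.151928171401991
90 252 381 [[97.5, -39.8], [97.5, 36.0]] -1.8917472994735185
105 253 380 [[89.1, -39.6], [89.2, 35.7]] -1.9144991832062033
120 254 379 [[80.6, -39.4], [80.7, 35.5]] -1.9377127264405338
near edge [[ 75.18 -38.43  67.65]
 [ 74.94  35.14  67.66]]
blade [[110.8, -17.3], [111.1, 19.0], [23.8, -17.6], [23.9, 19.9]]
blade [[109.6, -16.7], [109.9, 18.4], [25.3, -17.0], [25.3, 19.3]]
blade [[108.4, -16.2], [108.7, 17.9], [26.7, -16.5], [26.7, 18.7]]
```

Call:
move_arm:
  steps:
    - [[0,-0.11,0.5],0,1]
    - [[0,0,0.8],0,1]
    - [[0,0,0.8],0,1]
    - [[0,0,0.3],0,1]
    - [[0,0,0.1],0,1]
    - [[0.3,0,0],0,1]
    - [[0.4,0,0],0,1]
    - [[0.4,0,0],0,1]
    - [[0.4,0,0],0,1]
    - [[0.3,0,0],0,1]
    - [[0.2,0,0],0,1]
    - [[0,0,0],0,1]
    - [[0,0,0],0,1]

```text
t: 10.78
ee_pos: [499.0, -6.8, 10.2]
orientation: [-3.14, 0.096, 0.0]
ft_force: [0.0, 0.2, -0.3]
width: 17.7
grasp_force: 30.0
```

Run:
```python
from h import *
W=shot("wrist","w3.png");o=ctrl.get_obs()
print(o["ee_pos"],o["ft_force"],o["moment"],R.from_rotvec(o["orientation"]).as_matrix()[:,0])
```

```text
[498.41288528  -6.74788599  10.08494932] [ 0.05984645 -0.65074619 -0.08432691] [ 0.09912054  0.09282502 -0.0083781 ] [ 9.98141004e-01 -6.09411671e-02 -8.43133676e-04]
```

View pics/w3.png

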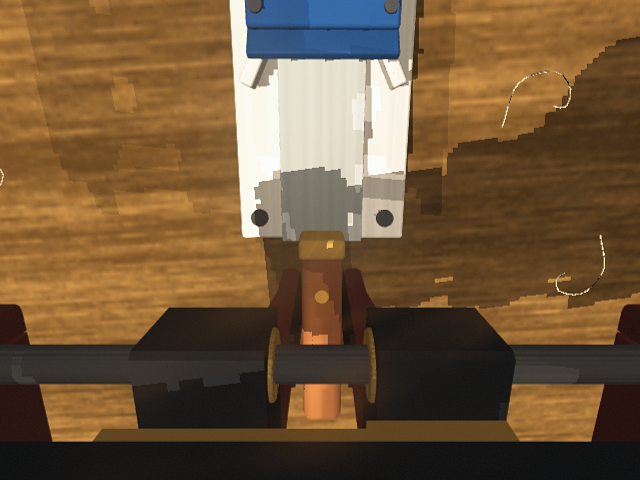

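The blade is centred between the guides at the mouth: blade 279–365, bridge 246–401, with no contact force. I'll push it in.

Call:
move_arm:
  steps:
    - [[0.3,0,0],0,1]
    - [[0.4,0,0],0,1]
    - [[0.4,0,0],0,1]
    - [[0.4,0,0],0,1]
    - [[0.4,0,0],0,1]
    - [[0.3,0,0],0,1]
    - [[0.2,0,0],0,1]
    - [[0.1,0,0],0,1]
    - [[0,0,0],0,1]

```text
t: 11.58
ee_pos: [561.8, -10.6, 10.1]
orientation: [-3.14, 0.096, -0.0]
ft_force: [-0.5, 0.8, -1.2]
width: 17.9
grasp_force: 30.0
```

Run:
```python
from h import *
W=shot("wrist","w4.png");o=ctrl.get_obs()
print(o["ee_pos"],o["ft_force"],o["moment"])
```

```text
[561.18632933 -10.6163539   10.03847649] [ 0.49055008 -0.51536573 -0.52052709] [ 0.07773985  0.07357646 -0.02163263]
```

View pics/w4.png

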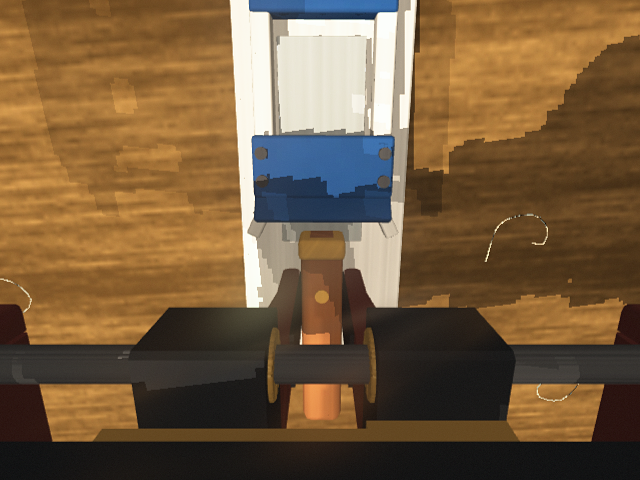

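The edge (row 36) is about 8 mm from the stop (row 18). I'll lower it and creep in until contact.

Call:
move_arm:
  steps:
    - [[0.08,0,0.04],0,1]
    - [[0.08,0,0.04],0,1]
    - [[0.06,0,0],0,1]
    - [[0.04,0,0],0,1]
    - [[0,0,0],0,1]

```text
t: 12.05
ee_pos: [567.8, -11.0, 8.2]
orientation: [3.14, -0.096, -0.0]
ft_force: [-2.0, -0.1, 0.7]
width: 18.0
grasp_force: 30.0
```

Run:
```python
from h import *
W=shot("wrist","w5.png");o=ctrl.get_obs();T=R.from_rotvec(o["orientation"]).as_matrix()
print(o["ee_pos"],o["ft_force"],o["moment"])
```

```text
[567.83339645 -10.99315465   8.1993777 ] [-1.37734794  0.27363908  0.84904241] [0.02383055 0.0304869  0.02272053]
```

Call:
move_arm:
  steps:
    - [[0.03,0,0],0,1]
    - [[0.03,0,0],0,1]
    - [[0,0,0],0,1]
    - [[0,0,0],0,1]

```text
t: 12.43
ee_pos: [568.0, -11.0, 8.0]
orientation: [-3.14, 0.096, 0.004]
ft_force: [-5.2, 0.8, 3.5]
width: 17.9
grasp_force: 30.0
```

Run:
```python
from h import *
W=shot("wrist","w6.png");o=ctrl.get_obs();T=R.from_rotvec(o["orientation"]).as_matrix()
print(o["ee_pos"],o["ft_force"],o["moment"])
cv2.imwrite("pics/w6c.png",cv2.resize(W["image"][0:260,200:440,::-1],None,fx=2.3,fy=2.3,interpolation=cv2.INTER_CUBIC))
```

```text
[568.04751884 -11.03583939   8.0256581 ] [-4.8457964   0.737635    3.18493239] [ 0.10256925  0.68766374 -0.01329564]
```

View pics/w6c.png

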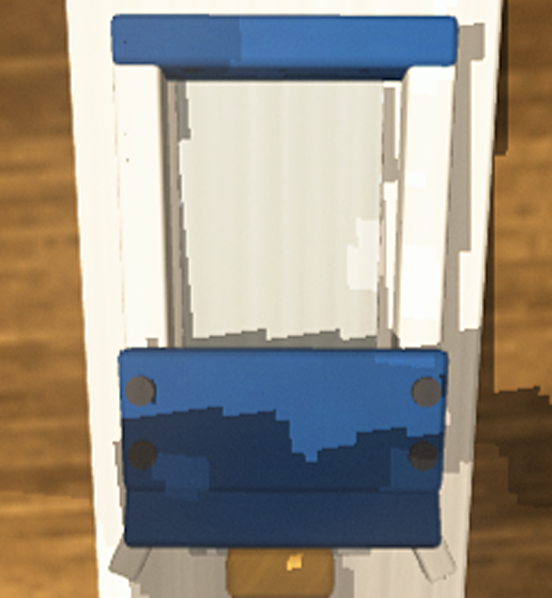

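The blade edge meets the stop squarely between the cheeks, at about 5 N. Releasing and lifting.

Call:
move_arm:
  steps:
    - [[-0.04,0,0],0,1]
    - [[0,0,0],0,0.6]
    - [[0,0,0],0,0.5]
    - [[0,0,0],0,0.5]
    - [[0,0,0],0,0.5]
    - [[0,0,0],0,0.5]
    - [[0,0,0],0,0.5]
    - [[0,0,-0.5],0,0.5]
    - [[0,0,-1],0,0.4]
    - [[0,0,-1],0,0.2]
    - [[0,0,-1],0,0]
    - [[0,0,-1],0,0]
    - [[0,0,-1],0,0]
    - [[0,0,-1],0,0]
    - [[0,0,-1],0,0]
    - [[0,0,-0.7],0,0]
    - [[0,0,-0.3],0,0]
    - [[0,0,0],0,0]

```text
t: 13.98
ee_pos: [569.4, -11.1, 223.2]
orientation: [3.14, -0.096, 0.007]
ft_force: [0.2, 0.0, -0.5]
width: 87.9
grasp_force: 0.0
```

Run:
```python
from h import *
np.set_printoptions(precision=1,suppress=True)
W=shot("wrist","w7.png");o=ctrl.get_obs();T=R.from_rotvec(o["orientation"]).as_matrix()
print(o["t"],o["ee_pos"],o["qpos"],o["ft_force"])
C=shot("scene");S=shot("side")
print("lens,handle end scene",plane(C,[(226,357),(287,370)],9),"side",plane(S,[(315.5,201.5),(271,207)],9))
L=lambda px,z:(plane(W,px,z)-o["ee_pos"])@T
for m in cams.cut_out("wrist","scraper")[:2]:
    ys,xs=np.nonzero(m["pixels"]);print(m["p"],m["rect"])
for t in("focal_mark","cradle"):
    for c in("scene","side","wrist"):
        print(t,c,[(b["p"],b["rect"]) for b in cams.boxes_of(c,t)[:3]])
```

```text
14.0333 [568.5 -11.  221.5] [-0.   0.3  1.8 -0.   1.   1.6] [-0.1  0.4 -0.2]
lens,handle end scene [[576.3 300.5   9. ]
 [451.3 265.4   9. ]] side [[583.6 297.2   9. ]
 [457.1 264.1   9. ]]
0.85 [324.9, 184.1, 38.9, 171.8]
focal_mark scene []
focal_mark side []
focal_mark wrist [(0.86, [323.7, 13.5, 29.4, 27.0])]
cradle scene [(0.82, [291.9, 252.6, 88.1, 80.6]), (0.8, [442.7, 201.8, 57.0, 42.5])]
cradle side [(0.97, [230.7, 399.4, 118.8, 57.8]), (0.67, [348.1, 250.2, 101.4, 57.9]), (0.56, [299.7, 203.5, 53.8, 14.8])]
cradle wrist [(0.78, [324.1, 124.9, 84.4, 249.8])]
```

View pics/w7.png

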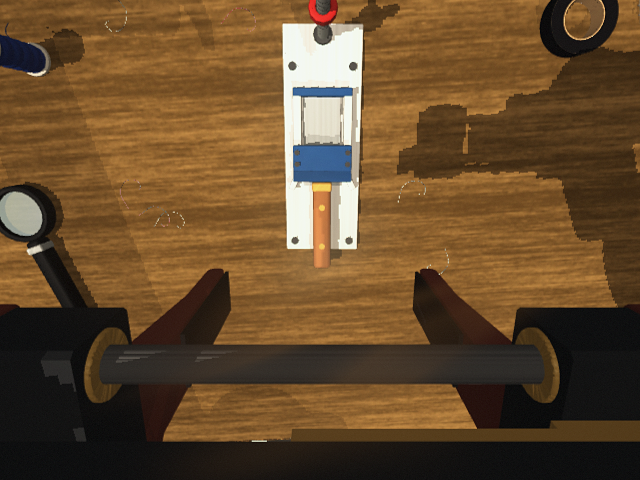

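The scraper stays in place after release. The reading lens is at the left, so I'll measure the collar height and then move over the lens handle.

```bash
cat > collar.py <<'E'
from h import *
def fit(c,xy,roi,verbose=True):
    d=shot(c);x0,x1,y0,y1=roi
    hsv=cv2.cvtColor(d["image"],cv2.COLOR_RGB2HSV)
    m=(((hsv[...,0]<7)|(hsv[...,0]>172))&(hsv[...,1]>140)&(hsv[...,2]>60)).astype(np.uint8)
    k=np.zeros_like(m);k[y0:y1,x0:x1]=1;m*=k
    n,l,s,_=cv2.connectedComponentsWithStats(m)
    if n<2: return print(c,"none")
    i=1+np.argmax(s[1:,4]);b=s[i];bc=np.array([b[0]+b[2]/2,b[1]+b[3]/2])
    a=np.linspace(0,2*np.pi,60)
    best=[]
    for z in np.arange(55,96,.5):
        P=np.array([[xy[0]+11*np.cos(t),xy[1]+11*np.sin(t),z+h] for t in a for h in(-5,5)])
        q=proj(d,P);best.append((np.abs((q.min(0)+q.max(0))/2-bc),z,q.max(0)-q.min(0)))
    e=min(best,key=lambda r:np.hypot(*r[0]))
    print(c,"blob",b.tolist(),"z",e[1],"err",e[0].round(1),"size",e[2].round(1))
E
python3 - <<'E'
from collar import *
xy=(733.3,-22.5)
for c in("scene","side","wrist"):
    d=shot(c);print(c,proj(d,[[*xy,60],[*xy,90]]).round(0).tolist())
    q=proj(d,[[*xy,75]])[0].astype(int)
    fit(c,xy,(max(0,q[0]-25),q[0]+25,max(0,q[1]-30),q[1]+30))
E
```

```text
scene [[258.0, 232.0], [257.0, 222.0]]
scene blob [254, 223, 9, 8, 43] z 75.5 err [1.1 0.2] size [9.5 8.6]
side [[391.0, 242.0], [392.0, 230.0]]
side blob [387, 231, 9, 8, 48] z 78.0 err [0.3 0. ] size [10.5  8.9]
wrist [[322.0, 12.0], [322.0, -2.0]]
wrist blob [308, 0, 30, 22, 399] z 61.5 err [1.4 0.1] size [28.7 35.9]
```

Call:
move_arm:
  steps:
    - [[0,-0.3,0],-1,0]
    - [[0,-0.3,0],-1,0]
    - [[0,-0.3,0],-1,0]
    - [[0,-0.3,0],-0.7,0]
    - [[0,-1,0],0,0]
    - [[0,-1,0],0,0]
    - [[0.64,-1,0],0,0]
    - [[0,-1,0],0,0]
    - [[0,-1,0],0,0]
    - [[0,-1,0],0,0]
    - [[0,-1,0],0,0]
    - [[0,-1,0],0,0]
    - [[0,-1,0],0,0]
    - [[0,-0.9,0],0,0]
    - [[0,-0.6,0],0,0]
    - [[0,-0.3,0],0,0]
    - [[0,0,0],0,0]
    - [[0,0,0],0,0]

```text
t: 16.28
ee_pos: [511.8, 283.5, 220.6]
orientation: [3.114, 0.411, -0.0]
ft_force: [0.4, -0.4, -0.8]
width: 87.7
grasp_force: 0.0
```

Run:
```python
from h import *
np.set_printoptions(precision=2,suppress=True)
W=shot("wrist","w8.png");o=ctrl.get_obs();T=R.from_rotvec(o["orientation"]).as_matrix()
print(o["t"],o["ee_pos"],o["qpos"],T[:,0])
for m in cams.cut_out("wrist","loupe")[:2]:
    m0=m["pixels"];print(m["p"],m["rect"])
    for r in range(0,300,15):
        xs=np.nonzero(m0[r])[0]
        if len(xs):
            L=(plane(W,[(xs.min(),r),(xs.max()+1,r)],16)-o["ee_pos"])@T;print(r,xs.min(),xs.max(),L[:,:2].round(1).tolist(),L[:,1].mean())
```

```text
16.3333 [511.91 283.07 220.62] [ 0.48  0.37  1.72 -0.    1.05  1.79] [ 0.97  0.26 -0.  ]
0.77 [320.6, 184.4, 58.1, 164.7]
105 308 333 [[99.5, -11.8], [99.5, 12.8]] 0.46068402694998145
120 295 348 [[85.9, -24.4], [86.0, 27.2]] 1.4289154183257526
135 291 351 [[72.1, -28.5], [72.1, 30.4]] 0.9680761990248481
150 296 347 [[58.0, -23.9], [58.0, 26.8]] 1.471672669285054
165 313 328 [[43.6, -7.4], [43.6, 8.4]] 0.5064264409123997
180 314 330 [[28.9, -6.5], [28.9, 10.5]] 2.0125480919352197
195 315 330 [[13.8, -5.5], [13.9, 10.6]] 2.544225704731298
210 315 330 [[-1.5, -5.6], [-1.5, 10.7]] 2.5786622606466865
225 316 329 [[-17.2, -4.6], [-17.2, 9.8]] 2.6138035724852364
240 316 329 [[-33.2, -4.6], [-33.2, 9.9]] 2.649771382063147
255 316 331 [[-49.6, -4.7], [-49.6, 12.2]] 3.7383029201138442
0.37 [607.5, 213.8, 64.9, 145.3]
150 633 639 [[58.3, 305.1], [58.3, 311.9]] 308.4985457364005
165 638 639 [[43.9, 313.2], [43.9, 315.2]] 314.21094245379686
195 605 607 [[14.1, 286.7], [14.1, 289.7]] 288.1828705598233
210 606 639 [[-1.3, 290.8], [-1.2, 325.5]] 308.13305730754695
225 598 628 [[-17.0, 285.7], [-17.0, 317.7]] 301.72385417556444
240 590 620 [[-33.0, 280.6], [-33.0, 312.9]] 296.73618653382914
255 582 612 [[-49.4, 275.3], [-49.4, 308.0]] 291.6370855605128
270 574 603 [[-66.2, 269.9], [-66.2, 301.9]] 285.8899906148374
```

View pics/w8.png

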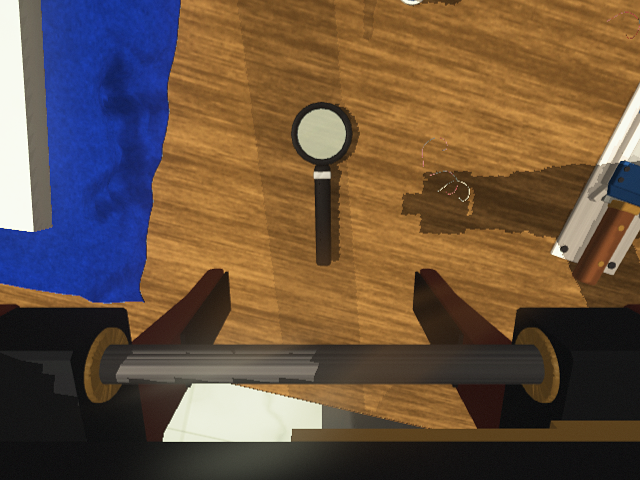

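The lens is centred at (321,133) and its handle runs down to (323,265), about 1° off the tool axis and 2 mm to the right. Grasping.

Call:
move_arm:
  steps:
    - [[0,0.09,0.7],-0.2,0]
    - [[0,0,1],0,0]
    - [[0,0,1],0,0]
    - [[0,0,1],0,0]
    - [[0,0,1],0,0]
    - [[0,0,1],0,0]
    - [[0,0,1],0,0]
    - [[0,0,1],0,0]
    - [[0,0,0.7],0,0]
    - [[0,0,0.3],0,0]
    - [[0,0,0],0,0.5]
    - [[0,0,0],0,1]
    - [[0,0,0],0,1]
    - [[0,0,0],0,1]
    - [[0,0,0],0,1]
    - [[0,0,0],0,1]
    - [[0,0,0],0,1]
    - [[0,0,0],0,1]
    - [[0,0,0],0,1]
    - [[0,0,0],0,1]

```text
t: 18.05
ee_pos: [512.4, 281.5, 3.2]
orientation: [-3.111, -0.437, -0.0]
ft_force: [-0.4, -0.1, 0.2]
width: 24.2
grasp_force: 0.0
```

Call:
move_arm:
  steps:
    - [[0,0,0],0,1]
    - [[0,0,0],0,1]
    - [[0,0,0],0,1]
    - [[0,0,0],0,1]
    - [[0,0,0],0,1]
    - [[0,0,0],0,1]
    - [[0,0,-0.3],0,1]
    - [[0,0,-0.6],0,1]
    - [[0,0,-0.8],0,1]
    - [[0,0,-0.8],0,1]
    - [[0,0,-0.8],0,1]
    - [[0,0,-0.7],0,1]
    - [[0,0,0],0,1]
    - [[0,0,0],0,1]

```text
t: 19.22
ee_pos: [512.9, 281.7, 104.1]
orientation: [-3.11, -0.437, -0.003]
ft_force: [-0.9, -0.9, -1.9]
width: 15.5
grasp_force: 30.0
```

Run:
```python
from h import *
np.set_printoptions(precision=2,suppress=True)
W=shot("wrist","w9.png");o=ctrl.get_obs();T=R.from_rotvec(o["orientation"]).as_matrix()
print(o["t"],o["ee_pos"],T,o["ft_force"],o["moment"],o["width"],o["grasp_force"])
for m in cams.cut_out("wrist","loupe")[:1]:
    ys,xs=np.nonzero(m["pixels"]);print(m["p"],m["rect"],ys.min())
    for z in (o["ee_pos"][2]+8,o["ee_pos"][2]+12):
      for r in range(0,300,20):
        x=np.nonzero(m["pixels"][r])[0]
        if len(x):
            L=(plane(W,[(x.min(),r),(x.max()+1,r)],z)-o["ee_pos"])@T;print(r,x.min(),x.max(),L[:,:2].round(1).tolist(),L[:,1].mean())
# collar in the first wrist picture
im=cv2.imread("pics/wrist0.png");hsv=cv2.cvtColor(im,cv2.COLOR_BGR2HSV)
m=(((hsv[...,0]<7)|(hsv[...,0]>172))&(hsv[...,1]>140)&(hsv[...,2]>60)).astype(np.uint8);m[270:]=0
n,l,s,c=cv2.connectedComponentsWithStats(m);i=1+np.argmax(s[1:,4]);print(s[i],c[i])
T0=np.array([[0,1,0],[1,0,0],[0,0,-1.]]);M=np.array(W["mount"]);d=dict(K=W["K"],Rm=T0@M[:3,:3],C=np.array([624.98,.03,222.67])+T0@M[:3,3])
print("post top",proj(d,[[733.3,-22.5,115]]))
for z in range(62,94,4):
    a=np.linspace(0,6.28,60);q=proj(d,[[733.3+11*np.cos(t),-22.5+11*np.sin(t),z+h] for t in a for h in(-5,5)]);print(z,q.min(0),q.max(0))
```

```text
19.2667 [512.17 281.35 103.01] [[ 0.96  0.28  0.  ]
 [ 0.28 -0.96 -0.  ]
 [ 0.    0.   -1.  ]] [-0.73  0.02 -1.43] [0.06 0.06 0.03] 15.926943602956472 29.99929279088974
0.57 [320.4, 236.4, 141.6, 371.2] 50
60 286 358 [[100.3, -12.8], [100.4, 15.6]] 1.3879776188828243
80 263 380 [[93.1, -22.1], [93.1, 24.5]] 1.2000152033820903
100 253 391 [[85.7, -26.4], [85.7, 29.2]] 1.4066474971200993
120 248 394 [[78.0, -28.8], [78.0, 30.8]] 1.0106264986878397
140 249 393 [[70.2, -28.8], [70.2, 30.8]] 1.0142918214415833
160 256 387 [[62.1, -26.3], [62.1, 28.7]] 1.225946161447446
180 268 374 [[53.8, -21.6], [53.8, 23.6]] 1.02095679655665
200 297 346 [[45.3, -9.5], [45.3, 11.9]] 1.2380568953778326
220 302 342 [[36.5, -7.4], [36.5, 10.4]] 1.4623760632668366
240 304 340 [[27.5, -6.7], [27.5, 9.6]] 1.472911170026225
260 304 339 [[18.2, -6.8], [18.2, 9.3]] 1.2601158731525608
280 305 339 [[8.6, -6.5], [8.6, 9.4]] 1.4949939396027774
60 286 358 [[99.6, -12.5], [99.6, 15.2]] 1.3750337740884415
80 263 380 [[92.5, -21.5], [92.6, 23.9]] 1.1919016891695104
100 253 391 [[85.3, -25.7], [85.3, 28.5]] 1.393223866600
[... 184 characters left out ...]
3
180 268 374 [[54.3, -21.0], [54.3, 23.0]] 1.0174447942799016
200 297 346 [[46.0, -9.2], [46.0, 11.7]] 1.228965771105611
220 302 342 [[37.4, -7.2], [37.4, 10.1]] 1.447520298580483
240 304 340 [[28.6, -6.5], [28.6, 9.4]] 1.45778467010682
260 304 339 [[19.6, -6.6], [19.6, 9.1]] 1.2504578687694243
280 305 339 [[10.3, -6.3], [10.3, 9.2]] 1.4792999481615685
[432 234  27  26 352] [443.2  244.76]
post top [[459.09 260.77]]
62 [424.58 228.88] [452.01 254.95]
66 [425.76 229.95] [453.55 256.34]
70 [426.97 231.04] [455.14 257.76]
74 [428.22 232.16] [456.76 259.21]
78 [429.49 233.31] [458.42 260.7 ]
82 [430.79 234.48] [460.12 262.22]
86 [432.12 235.69] [461.86 263.79]
90 [433.48 236.92] [463.65 265.39]
```

View pics/w9.png

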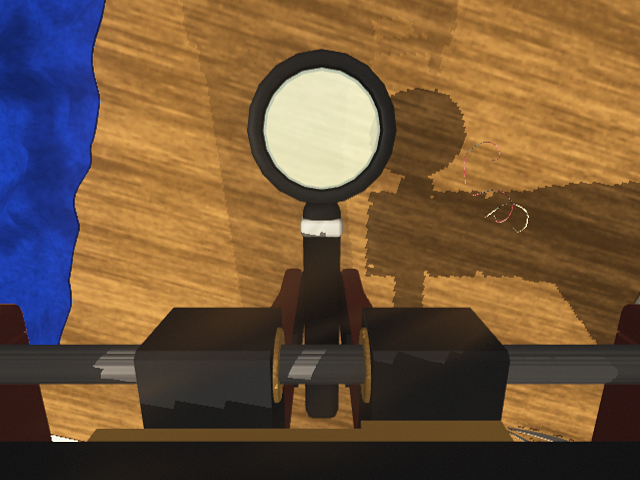

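The loupe is held level, with the lens centre at about (73.5, 0) mm in the tool frame. Collar height is about 77.5 mm, so I'll carry the lens over.

Call:
move_arm:
  steps:
    - [[0,0,0],0.9,1]
    - [[0,0,0],1,1]
    - [[0,0,0],1,1]
    - [[0,0,0],1,1]
    - [[0.2,0.4,0],0,1]
    - [[0.3,0.7,0],0,1]
    - [[0.35,0.8,0],0,1]
    - [[0.35,0.8,0],0,1]
    - [[0.35,0.9,0],0,1]
    - [[0.35,0.9,0],0,1]
    - [[0.35,0.9,0],0,1]
    - [[0.35,0.9,0],0,1]
    - [[0.35,0.9,0],0,1]
    - [[0.35,0.9,0],0,1]
    - [[0.35,0.9,0],0,1]
    - [[0.3,0.9,0],0,1]
    - [[0.2,0.75,0],0,1]
    - [[0.1,0.5,0],0,1]
    - [[0.1,0.3,0],0,1]
    - [[0.06,0.1,0],0,1]

```text
t: 20.98
ee_pos: [604.4, -14.7, 102.5]
orientation: [3.14, -0.096, -0.002]
ft_force: [0.6, 0.3, -0.7]
width: 16.1
grasp_force: 30.0
```

Call:
move_arm:
  steps:
    - [[0,0,0.2],0,1]
    - [[0,0,0.4],0,1]
    - [[0,0,0.4],0,1]
    - [[0,0,0.2],0,1]
    - [[0,0,0],0,1]
    - [[0,0,0],0,1]
    - [[0,0,0],0,1]

```text
t: 21.57
ee_pos: [604.9, -13.1, 73.2]
orientation: [3.14, -0.095, 0.0]
ft_force: [0.6, -0.1, -0.8]
width: 15.6
grasp_force: 30.0
```

Run:
```python
from collar import *
np.set_printoptions(precision=2,suppress=True)
for c,roi in(("scene",(240,275,205,250)),("side",(375,410,215,255))):
    fit(c,(733.3,-22),roi)
W=shot("wrist","w10.png");S=shot("side","s10.png");o=ctrl.get_obs();T=R.from_rotvec(o["orientation"]).as_matrix()
print(o["t"],o["ee_pos"],T[:,0],T[:,2],o["ft_force"],o["width"],o["grasp_force"])
print("lens est",o["ee_pos"]+T@[73.5,0,-4])
a=W["image"][0:300,170:470,::-1];b=cv2.resize(S["image"][190:290,270:420,::-1],(450,300),interpolation=cv2.INTER_CUBIC)
cv2.imwrite("pics/f10.png",np.hstack([a,b]))
p=o["ee_pos"]+T@[73.5,0,-4];print("lens px",proj(W,[p])," edge px",proj(W,[[678,-18,9]]),"side lens",proj(S,[p]))
```

```text
scene blob [254, 223, 9, 8, 46] z 76.0 err [1.2 0.1] size [9.5 8.6]
side blob [387, 231, 9, 8, 50] z 77.5 err [0.2 0.1] size [10.5  8.9]
21.7667 [605.12 -13.42  73.62] [ 1.   -0.06  0.  ] [ 0. -0. -1.] [ 0.5  -0.2  -0.22] 15.795497320557038 29.999290108680725
lens est [678.48 -17.9   77.68]
lens px [[319.15 130.7 ]]  edge px [[319.95 133.36]] side lens [[366.82 234.42]]
```

View pics/f10.png

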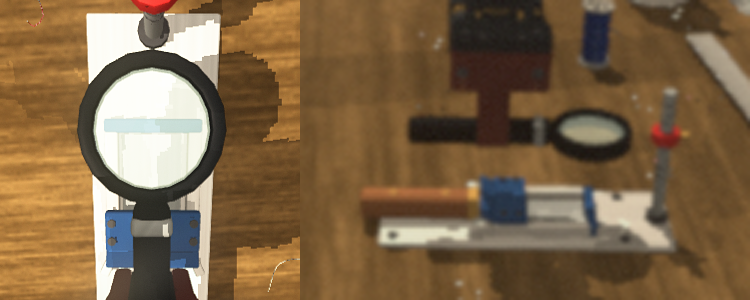

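The lens frame is centred over the blade edge at the stop, its side-view position (367.7, 234.7) matches the prediction (366.8, 234.4), and it is level with the collar. Handing in.

```bash
python3 -c "
from workcell import ctrl
print(ctrl.close_job())"
```

```text
the job is handed in; nothing more can be done
None
```

I handed the job in at about 22 s of the 64 s allowed; the interface did not report a verdict. The scraper is let go against the blue stop. The gripper holds the lens level over the scraper's working edge, its middle at an estimated 77.7 mm (collar measured at 76–77.5 mm).

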